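Free the wedged condiment stand from the tray

ROBOT

A 6-joint arm with a two-finger parallel gripper is mounted at the origin on the work surface. World frame = base frame: x ahead of the robot, y to its left, z up, the work surface at z = 0. Lengths are in m, angles in degrees, forces in N, time in s.
With the tool pointing down it reaches from about 0.4 to 0.925 m from the base axis. Payload 12.5 kg.
Tool frame: the origin (TCP) lies between the finger pads; the fingertips stand 11 mm ahead of it and the grasp point (between the pads) lies 8 mm behind it; z points along the fingers, y is the line along which they close (so a half turn about z gives the same grasp; the last joint's range is limited). The gripper opens to 95 mm and grips with 3 to 60 N. Pads are 20 mm wide; open, the fingers measure 119 mm over their backs; the gripper's body (75 mm by 180 mm) begins 59 mm behind the grasp point.
Start: joints at [65.684, 28.126, 89.318, -0, 62.55, -6.05], TCP at [0.196, 0.594, 0.226] pointing down, gripper open.
Joint ranges: [-177.58, 177.58], [-47.91, 125.51], [2.72, 160], [-65.01, 245.01], [3.68, 167.84], [-153.87, 153.87]. Speed limits (degrees/s): [127.2, 127.2, 159.86, 180, 180, 180].

INTERFACE

Orientations are given as [roll, pitch, yaw] about the fixed x, y, z axes, in that order (R = Rz(yaw) Ry(pitch) Rx(roll)).
In Python, from bench import arm gives the robot as it stands. The module is installed in compiled form; this text tells all that it offers.
- The arm moves only by the tool apply_moves, never from a script. Its argument "rows" is a list of rows, each an object of numbers: "tx", "ty", "tz": the shift along the tool's x, y, z in units of 4 cm (1.0 is 4 cm); "yaw": the turn about the tool's z in units of 6 degrees (1.0 is 6 degrees). In form: [{"tx": .., "ty": .., "tz": .., "yaw": ..}, ...]. A call has 1 to 20 rows; each row shifts and turns the commanded pose from where the row before left it, along the tool's axes as they then stand; what a row does not reach is not made up. A row lasts 1/8 s, in which the tool goes at most 62.5 mm and 10.7 degrees, less where a joint would pass 70% of its speed; a pose out of reach is approached as far as the arm can. A call with a number of a shift or a turn outside -1 to 1 is refused whole. A call with a gripper value outside its range is refused whole. "gripper" is the closure in counts, from 0 (fully open) to 255 (shut), set as the call begins (left out, the last holds). The fingers move at their own pace and stop on an object; the grip force is fixed at half the most. Time passes only in rows, so rows that do not move let the fingers close. It gives the time, the measured TCP pose, the force, the opening and the grip force at its end, in the units of the state.
- arm.get_state(): the state, without advancing time (a new reading comes with each control period).
- arm.get_image(name): name is "scene" or "top" or "wrist"; returns the picture (480x640x3 uint8, red, green, blue); there is no depth.
- arm.get_calibration(name): a dict with "camera_matrix" (3x3 intrinsics, pixels), "k1" (the pictures are not rectified: a ray, as slopes to the right and down, at radius r is drawn at 1 + k1 r^2 times it, then the intrinsics apply), "pose" (4x4, takes a point from camera to world coordinates). Camera axes: x right, y down, z forward; pixel columns grow to the right and rows downward; lengths in m; the calibration is good to about 2 mm. A picture is of the moment at which its call begins: read the wrist's pose just before it. get_calibration takes no time and is no camera call; for the wrist camera it gives the pose at the moment of the call.
- arm.hand_in(): hands the job in; it is judged then, once.
Trained networks look in the newest picture that a camera, given by its name, has taken for a name from the list of things; names that differ only in an ending like _2 or _b are one class to them, and where a whole thing is asked for, a point or a joint stands for the part that bears it (a point fixed in the world has none). Each returns a list of dicts, best first, with "p" (0 to 1); they miss things now and then, are a little off and sometimes report something else, mostly with a low value. They report only what shows in the picture. A call takes as long as a camera call. They do not tell look-alikes from the thing itself.
- arm.boxes_of(camera, target): "at" ([column, row] in pixels, amid what is visible of it).
- arm.masks_of(camera, target): "mask" (480x640 bool, what is visible of it) and "at" ([column, row] in pixels, amid what is visible of it).
The state is a dict: "time": time; "q": joint angles; "qvel": joint speeds; "effort": joint torques, N m; "eef_pos": TCP position; "orientation": TCP orientation; "ft_force": force on the tool from outside, world axes, zero at the start; "wrist_torque": the same for the moment, N m; "width": opening from 0.0 (shut) to 1.0 (fully open); "grip_force": force on a finger pad.
Only numpy, scipy, OpenCV 4.12 (cv2) and the standard library are available. Lean on these libraries where they do the work, as an engineer would, in place of code of your own. Each camera call takes 0.05 s, during which the arm holds its last target. There are 200 camera calls.

TASK

The wooden condiment stand has got wedged diagonally in the white tray, its corners caught under the tray's two in-turned lips. Take it by its handle, turn it square with the tray while it is still down inside, then lift it straight out and set it down gently, upright, in the middle of the round cork mat, and let go. Do not shift the block with the spoons.

Things in the scene. Friction and masses are not known exactly. Their poses are not given: they have to be found in the camera images.
- stand_mid (a point): Loose wooden condiment stand, 0.2 kg: base 160 (x) by 80 (y) by 14 mm with two dark round marks; upright central handle 50 mm wide along x, 20 mm thick along y, top 100 mm above the underside. This point: its centre, 50 mm above the underside, in the handle; z up. Lies flat on the tray floor, about 30 degrees askew. Grip the 20 mm thickness from above, at this point or up to 20 mm higher.
- tray: White plastic tray, fixed. Origin: centre of its underside; x its long direction, z up. Outside 230 (x) by 172 (y) mm, floor 5 mm thick, inside 220 by 162. Long side walls 34 mm high with in-turned lips 28 to 34 mm up, edged with a blue line, that leave a 120 mm wide slot along the middle. End walls 26 mm high, no lip. The stand has 9 mm of play under the lips.
- mat: Round cork mat, 200 mm across, 4 mm thick, fixed to the table. Origin at the centre of its underside, so its upper face is 4 mm higher; z up.
- spoons: Bystander: dark wooden block 60 (x) by 120 (y) by 35 mm, loose, holding three steel spoons upright, 128 mm high in all. Origin at the centre of its underside. To be left where it is.
Mind the look-alikes: they are no part of the job. Leave any green, red or turquoise look-alike of the part that bears stand_mid alone.

How it is judged:
By the outcome, as a careful person would: the job done as asked, in the order asked, and still so for the second after the job is handed in, with the robot touching nothing.
It also fails if it takes over 45 s, if anything falls off the work surface, if the arm or the gripper's body presses on something with over 40 N, if the wrist force passes 120 N, or if a joint passes its speed limit or range.

## Working session

There is one attempt and no reset: what is moved stays moved. The work goes in short steps, Python scripts to look and compute and a tool call to move; the robot and the scene stay as the last step left them, time stands still between calls to the robot, and variables do not carry over. Pictures are saved under pics/ and viewed, at most 10 in all, crops included, and the job is handed in when it is done.

Besides the shell and the picture viewer there is one more tool, called after "Request:" in YAML: its name, and indented under it one key for each argument. apply_moves: Moves the arm, as the interface text tells. Its arguments: {"type":"object","properties":{"rows":{"type":"array","items":{"type":"object","properties":{"tx":{"type":"number"},"ty":{"type":"number"},"tz":{"type":"number"},"yaw":{"type":"number"}}}},"gripper":{"type":"number"}},"required":["rows"]}

```bash
mkdir -p pics; cat > h.py <<'E'
import numpy as np, cv2
from bench import arm
def save(name,f):
    im=arm.get_image(name); cv2.imwrite(f,im[:,:,::-1]); return im
def ray(cam,uv,C=None):
    C=C or arm.get_calibration(cam); K=np.array(C["camera_matrix"]);T=np.array(C["pose"])
    d=np.linalg.solve(K,[uv[0],uv[1],1])[:2]; s=d.copy()
    for _ in range(30): s=d/(1+C["k1"]*(s@s))
    return T[:3,3],T[:3,:3]@np.array([s[0],s[1],1])
def at_z(cam,uv,z,C=None):
    o,r=ray(cam,uv,C); return o+r*(z-o[2])/r[2]
def proj(cam,P,C=None):
    C=C or arm.get_calibration(cam); K=np.array(C["camera_matrix"]);T=np.array(C["pose"])
    p=T[:3,:3].T@(np.array(P)-T[:3,3]); s=p[:2]/p[2]; s=s*(1+C["k1"]*(s@s)); return K[:2,:2]@s+K[:2,2]
E
python3 - <<'E'
from h import *
for c in("top","scene"):
    save(c,f"pics/{c}1.png")
    for t in("stand_mid","tray","mat","spoons"):
        for d in arm.boxes_of(c,t): print(c,t,np.round(d["at"]),round(d["p"],2),np.round(at_z(c,d["at"],0.03),3))
s=arm.get_state();print(s["time"],s["eef_pos"],s["orientation"])
E
```

```text
top stand_mid [171. 144.] 0.84 [0.812 0.194 0.03 ]
top stand_mid [358. 361.] 0.75 [ 0.288 -0.251  0.03 ]
top stand_mid [204. 345.] 0.72 [0.326 0.1   0.03 ]
top stand_mid [449. 333.] 0.67 [ 0.35  -0.462  0.03 ]
top stand_mid [331. 247.] 0.65 [ 0.552 -0.196  0.03 ]
top tray [318. 261.] 0.75 [ 0.52  -0.163  0.03 ]
top mat [191. 231.] 0.59 [0.595 0.137 0.03 ]
top spoons [258. 157.] 0.8 [ 0.779 -0.02   0.03 ]
scene stand_mid [228. 187.] 0.95 [ 0.289 -0.248  0.03 ]
scene stand_mid [354. 148.] 0.87 [0.345 0.09  0.03 ]
scene stand_mid [506. 272.] 0.82 [0.838 0.177 0.03 ]
scene stand_mid [158. 244.] 0.78 [ 0.358 -0.464  0.03 ]
scene stand_mid [306. 256.] 0.76 [ 0.564 -0.186  0.03 ]
scene tray [304. 274.] 0.56 [ 0.604 -0.214  0.03 ]
scene mat [429. 215.] 0.94 [0.62  0.126 0.03 ]
scene mat [305. 273.] 0.53 [ 0.602 -0.212  0.03 ]
0.5 [0.19586356 0.59349794 0.22561956] [-1.79999600e+02  4.66595121e-05  1.61734351e+02]
```

View pics/top1.png

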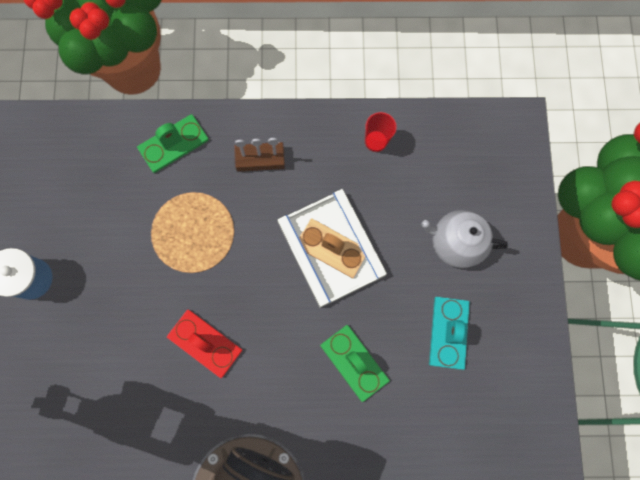

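View pics/scene1.png

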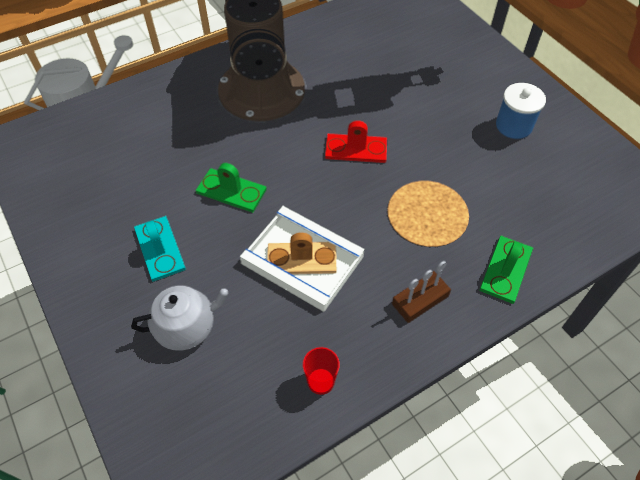

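Five stand shapes show in the top picture: green (171,144), green (358,361), red (204,345), turquoise (449,333) and plain wood (331,247). The wooden one fits: it is the only wood-coloured one, and it lies diagonally in the white tray. The mat is at (192,231) and the spoons at (258,157). Next I'll measure and prepare a confirming crop.

```bash
cat >> h.py <<'E'
def delta(target,yaw=None):
    "tool-frame shift in 4cm units at current yaw, and yaw turn in 6deg units"
    s=arm.get_state(); y=np.radians(s["orientation"][2]); d=np.array(target)-s["eef_pos"]
    tx=np.array([np.cos(y),np.sin(y),0]);ty=np.array([np.sin(y),-np.cos(y),0])
    t=np.round([d@tx/.04,d@ty/.04,-d[2]/.04],3)
    return t,(None if yaw is None else round(((s["orientation"][2]-yaw+180)%360-180)/6,3))
E
python3 - <<'E'
from h import *
im=save("top","pics/t2.png")
C=arm.get_calibration("top")
cv2.imwrite("pics/crop.png",cv2.resize(im[180:315,260:400,::-1],None,fx=4.2,fy=4.2,interpolation=cv2.INTER_CUBIC))
def rect(m,z):
    ys,xs=np.nonzero(m); h=cv2.convexHull(np.c_[xs,ys].astype(np.float32))[:,0]
    w=np.array([at_z("top",p,z,C)[:2] for p in h]).astype(np.float32); return cv2.minAreaRect(w*1000)
for t,z in(("tray",.03),("mat",.004),("stand_mid",.03),("spoons",.035)):
    for d in arm.masks_of("top",t): print(t,np.round(d["at"]),round(d["p"],2),np.round(np.hstack([np.ravel(x) for x in rect(d["mask"],z)]),1))
s=arm.get_state();W=np.array(arm.get_calibration("wrist")["pose"]);print(np.round(W,3))
print(delta([.53,-.19,.35],61.7))
E
```

```text
tray [322. 264.] 0.56 [ 553.5 -192.4  233.2  177.    25.6]
tray [330. 247.] 0.52 [ 551.5 -194.8  159.2   82.4   59.3]
mat [192. 232.] 0.94 [598.7 139.6 196.7 194.5  45.4]
stand_mid [205. 343.] 0.93 [331.2 100.9 161.5  80.9  53.1]
stand_mid [332. 249.] 0.88 [ 550.7 -194.9  158.3   81.7   60.3]
stand_mid [448. 334.] 0.76 [ 351.  -463.2   80.6  157.7   82. ]
stand_mid [170. 141.] 0.63 [821.6 194.8  96.1 157.   33.8]
stand_mid [355. 361.] 0.56 [ 285.2 -242.3  160.4   81.2   36.3]
spoons [262. 156.] 0.93 [783.6 -21.1  82.6 122.3   1.4]
[[ 0.314  0.914  0.256  0.123]
 [ 0.949 -0.302 -0.085  0.619]
 [-0.     0.27  -0.963  0.384]
 [ 0.     0.     0.     1.   ]]
(array([-14.071, -15.984,  -3.108]), np.float64(16.673))
```

View pics/crop.png

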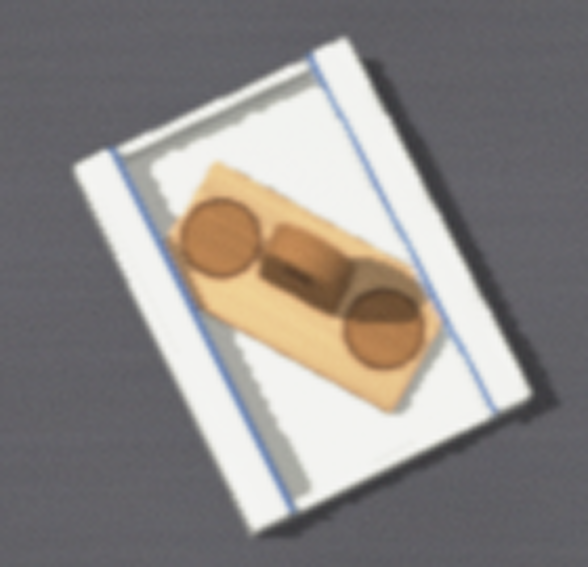

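The crop confirms it: the plain wooden stand lies diagonally in the tray with its left and right corners under the lips. Its axis is at about 60° and the tray's long axis at about 27–30°. Moving over it.

Request:
apply_moves:
  rows:
    - {"tx": -0.7,"ty": -0.8,"tz": -0.15}
    - {"tx": -0.7,"ty": -0.8,"tz": -0.15}
    - {"tx": -0.7,"ty": -0.8,"tz": -0.15}
    - {"tx": -0.7,"ty": -0.8,"tz": -0.15}
    - {"tx": -0.7,"ty": -0.8,"tz": -0.15}
    - {"tx": -0.7,"ty": -0.8,"tz": -0.15}
    - {"tx": -0.7,"ty": -0.8,"tz": -0.15}
    - {"tx": -0.7,"ty": -0.8,"tz": -0.15}
    - {"tx": -0.7,"ty": -0.8,"tz": -0.15}
    - {"tx": -0.7,"ty": -0.8,"tz": -0.15}
    - {"tx": -0.7,"ty": -0.8,"tz": -0.15}
    - {"tx": -0.7,"ty": -0.8,"tz": -0.15}
    - {"tx": -0.7,"ty": -0.8}
    - {"tx": -0.7,"ty": -0.8}
    - {"tx": -0.7,"ty": -0.8}
    - {"tx": -0.7,"ty": -0.8}
    - {"tx": -0.7,"ty": -0.8}
    - {"tx": -0.7,"ty": -0.8}
    - {"tx": -0.7,"ty": -0.8}
    - {"tx": -0.7,"ty": -0.8}

```text
schema error: expected keys tx, ty, tz, yaw
```

Request:
apply_moves:
  rows:
    - {"yaw": 1}
    - {"yaw": 1}
    - {"yaw": 1}
    - {"yaw": 1}
    - {"yaw": 1}
    - {"yaw": 1}
    - {"yaw": 1}
    - {"yaw": 1}
    - {"yaw": 1}
    - {"yaw": 1}
    - {"yaw": 1}
    - {"yaw": 1}
    - {"yaw": 1}
    - {"yaw": 1}
    - {"yaw": 1}
    - {"yaw": 1}
    - {"yaw": 0.8}
    - {}

```text
schema error: expected keys tx, ty, tz, yaw
```

```bash
python3 - <<'E'
from h import *
s=arm.get_state();print(s["time"],s["eef_pos"],s["orientation"],s["q"])
save("wrist","pics/w1.png")
for t in("stand_mid","tray","mat"):
    for d in arm.boxes_of("wrist",t): print(t,np.round(d["at"]),round(d["p"],2),np.round(at_z("wrist",d["at"],.02),3))
E
```

```text
0.75 [0.19585378 0.59352371 0.22566153] [1.79996686e+02 9.16062736e-04 1.61737660e+02] [ 6.56856476e+01  2.81261211e+01  8.93189729e+01 -6.32747174e-04
  6.25515135e+01 -6.05172109e+00]
```

View pics/w1.png

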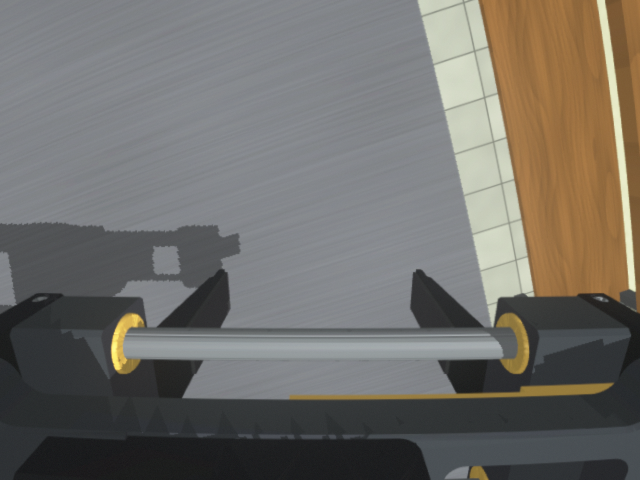

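No motion: every row needs all four keys. The picture shows only bare table ahead of the start pose. I'll repeat the move with full rows.

Request:
apply_moves:
  rows:
    - {"tx": -0.7,"ty": -0.8,"tz": -0.15,"yaw": 0}
    - {"tx": -0.7,"ty": -0.8,"tz": -0.15,"yaw": 0}
    - {"tx": -0.7,"ty": -0.8,"tz": -0.15,"yaw": 0}
    - {"tx": -0.7,"ty": -0.8,"tz": -0.15,"yaw": 0}
    - {"tx": -0.7,"ty": -0.8,"tz": -0.15,"yaw": 0}
    - {"tx": -0.7,"ty": -0.8,"tz": -0.15,"yaw": 0}
    - {"tx": -0.7,"ty": -0.8,"tz": -0.15,"yaw": 0}
    - {"tx": -0.7,"ty": -0.8,"tz": -0.15,"yaw": 0}
    - {"tx": -0.7,"ty": -0.8,"tz": -0.15,"yaw": 0}
    - {"tx": -0.7,"ty": -0.8,"tz": -0.15,"yaw": 0}
    - {"tx": -0.7,"ty": -0.8,"tz": -0.15,"yaw": 0}
    - {"tx": -0.7,"ty": -0.8,"tz": -0.15,"yaw": 0}
    - {"tx": -0.7,"ty": -0.8,"tz": 0,"yaw": 0}
    - {"tx": -0.7,"ty": -0.8,"tz": 0,"yaw": 0}
    - {"tx": -0.7,"ty": -0.8,"tz": 0,"yaw": 0}
    - {"tx": -0.7,"ty": -0.8,"tz": 0,"yaw": 0}
    - {"tx": -0.7,"ty": -0.8,"tz": 0,"yaw": 0}
    - {"tx": -0.7,"ty": -0.8,"tz": 0,"yaw": 0}
    - {"tx": -0.7,"ty": -0.8,"tz": 0,"yaw": 0}
    - {"tx": -0.7,"ty": -0.8,"tz": 0,"yaw": 0}

```text
time: 3.45
eef_pos: [0.5275, -0.1912, 0.2977]
orientation: [180.0, 0.0, 161.7]
ft_force: [0.8, 0.3, 0.4]
width: 1.001
grip_force: 0.0
```

Request:
apply_moves:
  rows:
    - {"tx": 0,"ty": 0,"tz": 0,"yaw": 1}
    - {"tx": 0,"ty": 0,"tz": 0,"yaw": 1}
    - {"tx": 0,"ty": 0,"tz": 0,"yaw": 1}
    - {"tx": 0,"ty": 0,"tz": 0,"yaw": 1}
    - {"tx": 0,"ty": 0,"tz": 0,"yaw": 1}
    - {"tx": 0,"ty": 0,"tz": 0,"yaw": 1}
    - {"tx": 0,"ty": 0,"tz": 0,"yaw": 1}
    - {"tx": 0,"ty": 0,"tz": 0,"yaw": 1}
    - {"tx": 0,"ty": 0,"tz": 0,"yaw": 1}
    - {"tx": 0,"ty": 0,"tz": 0,"yaw": 1}
    - {"tx": 0,"ty": 0,"tz": 0,"yaw": 1}
    - {"tx": 0,"ty": 0,"tz": 0,"yaw": 1}
    - {"tx": 0,"ty": 0,"tz": 0,"yaw": 1}
    - {"tx": 0,"ty": 0,"tz": 0,"yaw": 1}
    - {"tx": 0,"ty": 0,"tz": 0,"yaw": 1}
    - {"tx": 0,"ty": 0,"tz": 0,"yaw": 1}
    - {"tx": 0,"ty": 0,"tz": 0,"yaw": 0.8}
    - {"tx": 0,"ty": 0,"tz": 0,"yaw": 0}

```text
time: 5.7
eef_pos: [0.527, -0.1897, 0.2976]
orientation: [-180.0, -0.0, 61.0]
ft_force: [-1.1, 0.9, -0.7]
width: 1.002
grip_force: 0.0
```

```bash
python3 - <<'E'
from h import *
s=arm.get_state();print(s["time"],s["eef_pos"],s["orientation"],s["q"])
save("wrist","pics/w2.png")
for t in("stand_mid","tray","mat"):
    for d in arm.boxes_of("wrist",t): print(t,np.round(d["at"]),round(d["p"],2),np.round(at_z("wrist",d["at"],.02),3))
E
```

```text
5.7 [ 0.52703982 -0.18970986  0.29763294] [-1.79999459e+02 -6.36866701e-03  6.09695923e+01] [-2.65559210e+01  1.89831752e+01  9.28854134e+01  6.88125809e-03
  6.81316773e+01  2.47192350e+00]
stand_mid [182. 283.] 0.95 [ 0.312 -0.194  0.02 ]
stand_mid [340. 189.] 0.86 [ 0.557 -0.186  0.02 ]
stand_mid [55. 66.] 0.73 [0.335 0.105 0.02 ]
stand_mid [330. 389.] 0.68 [ 0.405 -0.437  0.02 ]
tray [375. 185.] 0.62 [ 0.595 -0.203  0.02 ]
mat [233.   1.] 0.84 [0.552 0.054 0.02 ]
```

View pics/w2.png

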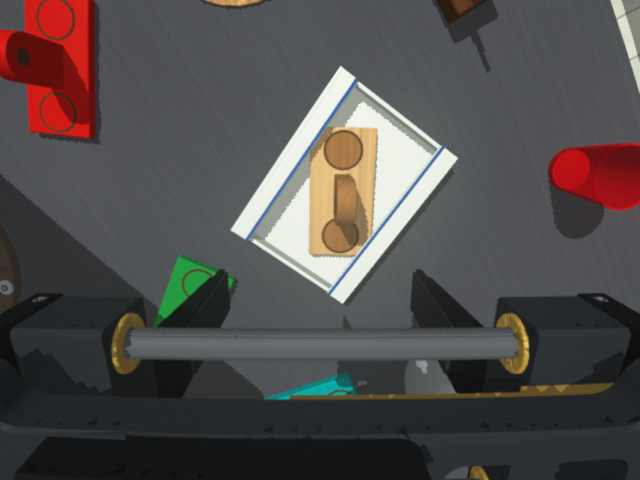

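The wooden stand is centred near (343,190), with marks at about (343,150) and (341,236). The tray's outer corners are near (342,67), (457,157), (345,303) and (232,231). Now to refine these.

```bash
cat > m.py <<'E'
from h import *
def measure(im,C,z0=.005):
    hsv=cv2.cvtColor(im,cv2.COLOR_RGB2HSV)
    roi=np.zeros((480,640),np.uint8); roi[40:305,225:465]=1
    # tray outer corners
    white=((hsv[...,1]<40)&(hsv[...,2]>150)).astype(np.uint8)*roi
    wood=((hsv[...,0]<22)&(hsv[...,1]>70)&(hsv[...,2]>60)).astype(np.uint8)*roi
    out=[]
    for m in(white,wood):
        cs=cv2.findContours(cv2.morphologyEx(m,cv2.MORPH_CLOSE,np.ones((5,5))),0,2)[0]; c=max(cs,key=cv2.contourArea); out.append(c)
    h=cv2.convexHull(out[0]); q=cv2.minAreaRect(np.array([at_z("wrist",p[0],.034,C)[:2]*1000 for p in h],np.float32))
    h=cv2.convexHull(out[1]); w=cv2.minAreaRect(np.array([at_z("wrist",p[0],z0+.014,C)[:2]*1000 for p in h],np.float32))
    return q,w,wood
E
python3 - <<'E'
from m import *
im=cv2.imread("pics/w2.png")[:,:,::-1]; C=arm.get_calibration("wrist")
q,w,wood=measure(im,C); print(q,w)
P=[at_z("wrist",p,.034,C) for p in[(342,67),(457,157),(345,303),(232,231)]]
P=np.array(P)[:,:2];print(np.mean(P,0),[np.linalg.norm(P[i]-P[i-1]) for i in range(4)],[np.degrees(np.arctan2(*(P[i]-P[i-1])[::-1])) for i in range(4)])
g=cv2.medianBlur(cv2.cvtColor(im,cv2.COLOR_RGB2GRAY),3)
hc=cv2.HoughCircles(g[100:275,290:395],cv2.HOUGH_GRADIENT,1,50,param1=80,param2=12,minRadius=15,maxRadius=24)
M=[]
for c in hc[0]: 
    p=at_z("wrist",c[:2]+[290,100],.019,C); print(c+np.array([290,100,0]),p); M.append(p)
d=M[0]-M[1];print("mid",(M[0]+M[1])/2,np.degrees(np.arctan2(d[1],d[0])),np.linalg.norm(d))
for d in arm.masks_of("wrist","mat")+arm.masks_of("top","mat"): print(d["at"])
E
```

```text
((554.6104736328125, -190.51199340820312), (229.67974853515625, 172.15040588378906), 25.4628849029541) ((554.70849609375, -192.31170654296875), (158.57284545898438, 78.8555908203125), 59.845924377441406)
[ 0.55593079 -0.1919277 ] [np.float64(0.22894277098035756), np.float64(0.1673527872593155), np.float64(0.22652044992951456), np.float64(0.17129000608843226)] [np.float64(25.554547740952348), np.float64(-64.38043720604955), np.float64(-153.45467073150002), np.float64(116.43968805338342)]
[343.5 150.5  20. ] [ 0.58155778 -0.14768371  0.019     ]
[339.5        234.5         15.60000038] [ 0.52795791 -0.237424    0.019     ]
mid [ 0.55475784 -0.19255385  0.019     ] 59.15107229234216 0.10452878323176609
[236.0, 1.1]
[191.7, 231.7]
```

```bash
python3 -c "
from h import *
print(delta([.5547,-.1924,.057],59.7))"
```

```text
(array([0.277, 0.636, 6.015]), np.float64(0.213))
```

Request:
apply_moves:
  rows:
    - {"tx": 0.277,"ty": 0.636,"tz": 0,"yaw": 0}
    - {"tx": 0,"ty": 0,"tz": 0.8,"yaw": 0.213}
    - {"tx": 0,"ty": 0,"tz": 0.8,"yaw": 0}
    - {"tx": 0,"ty": 0,"tz": 0.8,"yaw": 0}
    - {"tx": 0,"ty": 0,"tz": 0.8,"yaw": 0}
    - {"tx": 0,"ty": 0,"tz": 0.8,"yaw": 0}
    - {"tx": 0,"ty": 0,"tz": 0.6,"yaw": 0}
    - {"tx": 0,"ty": 0,"tz": 0.5,"yaw": 0}
    - {"tx": 0,"ty": 0,"tz": 0.4,"yaw": 0}
    - {"tx": 0,"ty": 0,"tz": 0.3,"yaw": 0}
    - {"tx": 0,"ty": 0,"tz": 0.215,"yaw": 0}
    - {"tx": 0,"ty": 0,"tz": 0,"yaw": 0}
    - {"tx": 0,"ty": 0,"tz": 0,"yaw": 0}

```text
time: 7.62
eef_pos: [0.5549, -0.1925, 0.0575]
orientation: [180.0, -0.0, 59.7]
ft_force: [0.8, 0.1, -0.3]
width: 0.997
grip_force: 0.0
```

Request:
apply_moves:
  gripper: 255
  rows:
    - {"tx": 0,"ty": 0,"tz": 0,"yaw": 0}
    - {"tx": 0,"ty": 0,"tz": 0,"yaw": 0}
    - {"tx": 0,"ty": 0,"tz": 0,"yaw": 0}
    - {"tx": 0,"ty": 0,"tz": 0,"yaw": 0}
    - {"tx": 0,"ty": 0,"tz": 0,"yaw": 0}
    - {"tx": 0,"ty": 0,"tz": 0,"yaw": 0}
    - {"tx": 0,"ty": 0,"tz": 0,"yaw": 0}
    - {"tx": 0,"ty": 0,"tz": 0,"yaw": 0}

```text
time: 8.62
eef_pos: [0.5548, -0.1925, 0.057]
orientation: [180.0, -0.0, 59.7]
ft_force: [1.1, -1.4, 0.1]
width: 0.212
grip_force: 0.9
```

Request:
apply_moves:
  rows:
    - {"tx": 0,"ty": 0,"tz": 0,"yaw": 0}
    - {"tx": 0,"ty": 0,"tz": 0,"yaw": 0}
    - {"tx": 0,"ty": 0,"tz": 0,"yaw": 0}
    - {"tx": 0,"ty": 0,"tz": -0.04,"yaw": 0}
    - {"tx": 0,"ty": 0,"tz": -0.04,"yaw": 0}
    - {"tx": 0,"ty": 0,"tz": 0,"yaw": 0}

```text
time: 9.38
eef_pos: [0.5546, -0.1924, 0.0603]
orientation: [-180.0, -0.0, 59.7]
ft_force: [0.4, 0.4, -2.5]
width: 0.209
grip_force: 30.0
```

Request:
apply_moves:
  rows:
    - {"tx": 0,"ty": 0,"tz": 0,"yaw": 0.3}
    - {"tx": 0,"ty": 0,"tz": 0,"yaw": 0.3}
    - {"tx": 0,"ty": 0,"tz": 0,"yaw": 0.4}
    - {"tx": 0,"ty": 0,"tz": 0,"yaw": 0.4}
    - {"tx": 0,"ty": 0,"tz": 0,"yaw": 0.4}
    - {"tx": 0,"ty": 0,"tz": 0,"yaw": 0.4}
    - {"tx": 0,"ty": 0,"tz": 0,"yaw": 0.4}
    - {"tx": 0,"ty": 0,"tz": 0,"yaw": 0.4}
    - {"tx": 0,"ty": 0,"tz": 0,"yaw": 0.4}
    - {"tx": 0,"ty": 0,"tz": 0,"yaw": 0.4}
    - {"tx": 0,"ty": 0,"tz": 0,"yaw": 0.4}
    - {"tx": 0,"ty": 0,"tz": 0,"yaw": 0.4}
    - {"tx": 0,"ty": 0,"tz": 0,"yaw": 0.4}
    - {"tx": 0,"ty": 0,"tz": 0,"yaw": 0.4}
    - {"tx": 0,"ty": 0,"tz": 0,"yaw": 0.3}
    - {"tx": 0,"ty": 0,"tz": 0,"yaw": 0}
    - {"tx": 0,"ty": 0,"tz": 0,"yaw": 0}

```text
time: 11.5
eef_pos: [0.5547, -0.1924, 0.0602]
orientation: [-180.0, -0.0, 25.5]
ft_force: [-0.2, 0.5, -2.8]
width: 0.211
grip_force: 30.0
```

```bash
python3 - <<'E'
from h import *
im=save("top","pics/t3.png")
cv2.imwrite("pics/c3.png",cv2.resize(im[180:315,260:400,::-1],None,fx=4.2,fy=4.2,interpolation=cv2.INTER_CUBIC))
s=arm.get_state();print(s["eef_pos"],s["orientation"],s["ft_force"],s["wrist_torque"])
E
```

```text
[ 0.55468287 -0.19239529  0.06019741] [-1.79994323e+02 -2.36186688e-03  2.54755114e+01] [-0.31793836 -0.16380847 -1.5599259 ] [-0.07051944  0.17349475  0.00287053]
```

View pics/c3.png

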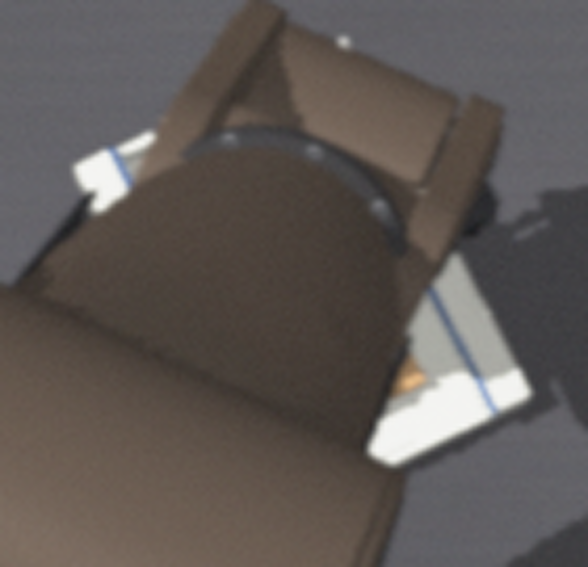

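The arm hides most of the view, but a base corner at about (410,375) in the crop now lies clear of the lip. The tray hasn't moved and the forces are low. Lifting straight up.

Request:
apply_moves:
  rows:
    - {"tx": 0,"ty": 0,"tz": -0.1,"yaw": 0}
    - {"tx": 0,"ty": 0,"tz": -0.1,"yaw": 0}
    - {"tx": 0,"ty": 0,"tz": -0.1,"yaw": 0}
    - {"tx": 0,"ty": 0,"tz": -0.1,"yaw": 0}
    - {"tx": 0,"ty": 0,"tz": 0,"yaw": 0}

```text
time: 12.18
eef_pos: [0.5548, -0.1925, 0.0766]
orientation: [180.0, -0.0, 25.5]
ft_force: [1.2, -0.1, -2.0]
width: 0.208
grip_force: 30.0
```

Request:
apply_moves:
  rows:
    - {"tx": 0,"ty": 0,"tz": -0.2,"yaw": 0}
    - {"tx": 0,"ty": 0,"tz": -0.3,"yaw": 0}
    - {"tx": 0,"ty": 0,"tz": -0.4,"yaw": 0}
    - {"tx": 0,"ty": 0,"tz": -0.4,"yaw": 0}
    - {"tx": 0,"ty": 0,"tz": -0.4,"yaw": 0}
    - {"tx": 0,"ty": 0,"tz": -0.3,"yaw": 0}
    - {"tx": 0,"ty": 0,"tz": -0.2,"yaw": 0}
    - {"tx": 0,"ty": 0,"tz": 0,"yaw": 0}

```text
time: 13.18
eef_pos: [0.5548, -0.1925, 0.1646]
orientation: [180.0, -0.0, 25.5]
ft_force: [-0.9, -0.7, -2.3]
width: 0.212
grip_force: 30.0
```

```bash
python3 - <<'E'
from h import *
s=arm.get_state();print(s["time"],s["eef_pos"],s["ft_force"],s["width"])
C=arm.get_calibration("top"); im=save("top","pics/t4.png")
def circ(m,cam,C):
    ys,xs=np.nonzero(m); h=cv2.convexHull(np.c_[xs,ys].astype(np.float32))[:,0]
    w=np.array([at_z(cam,p,.004,C)[:2]*1000 for p in h],np.float32); return cv2.minEnclosingCircle(w),cv2.fitEllipse(w)
for cam in("top","scene"):
    if cam=="scene": save(cam,"pics/s4.png")
    C=arm.get_calibration(cam)
    for d in arm.masks_of(cam,"mat"): print(cam,d["p"],circ(d["mask"],cam,C))
print(delta([.599,.139,.15]))
E
```

```text
13.175 [ 0.55479416 -0.1924505   0.16464925] [-0.90781322 -0.6550887  -2.28745318] 0.21178075546147634
top 0.62 (((598.256591796875, 141.54661560058594), 99.85699462890625), ((599.22216796875, 140.8781280517578), (196.52854919433594, 197.8905792236328), 151.87698364257812))
scene 0.78 (((598.6986083984375, 142.68582153320312), 101.29955291748047), ((599.8109741210938, 143.1166534423828), (198.1045684814453, 201.5697784423828), 37.591609954833984))
(array([ 4.566, -7.   ,  0.341]), None)
```

View pics/s4.png

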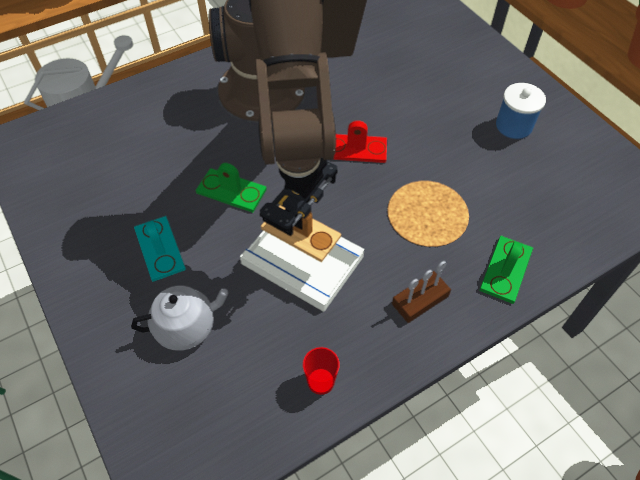

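The stand is held level above the tray at about (305,232), and the mat is clear at (428,213). The mat centre measures about (0.599, 0.1415). Carrying the stand across.

Request:
apply_moves:
  rows:
    - {"tx": 0.1,"ty": -0.15,"tz": 0,"yaw": 0}
    - {"tx": 0.2,"ty": -0.3,"tz": 0,"yaw": 0}
    - {"tx": 0.3,"ty": -0.46,"tz": 0,"yaw": 0}
    - {"tx": 0.36,"ty": -0.56,"tz": 0,"yaw": 0}
    - {"tx": 0.36,"ty": -0.56,"tz": 0,"yaw": 0}
    - {"tx": 0.36,"ty": -0.56,"tz": 0,"yaw": 0}
    - {"tx": 0.36,"ty": -0.56,"tz": 0,"yaw": 0}
    - {"tx": 0.36,"ty": -0.56,"tz": 0,"yaw": 0}
    - {"tx": 0.36,"ty": -0.56,"tz": 0,"yaw": 0}
    - {"tx": 0.36,"ty": -0.56,"tz": 0,"yaw": 0}
    - {"tx": 0.36,"ty": -0.56,"tz": 0,"yaw": 0}
    - {"tx": 0.36,"ty": -0.56,"tz": 0,"yaw": 0}
    - {"tx": 0.3,"ty": -0.46,"tz": 0,"yaw": 0}
    - {"tx": 0.2,"ty": -0.3,"tz": 0,"yaw": 0}
    - {"tx": 0.152,"ty": -0.2,"tz": 0,"yaw": 0}
    - {"tx": 0.1,"ty": -0.151,"tz": 0,"yaw": 0}
    - {"tx": 0,"ty": 0,"tz": 0,"yaw": 0}
    - {"tx": 0,"ty": 0,"tz": 0,"yaw": 0}

```text
time: 15.62
eef_pos: [0.5992, 0.1411, 0.1642]
orientation: [180.0, 0.0, 25.4]
ft_force: [0.1, -1.0, -1.8]
width: 0.212
grip_force: 30.0
```

```bash
python3 - <<'E'
from h import *
print(arm.get_state()["time"],delta([.599,.1415,.0605]))
save("wrist","pics/w5.png")
E
```

```text
15.625 (array([ 1.000e-03, -1.100e-02,  2.593e+00]), None)
```

View pics/w5.png

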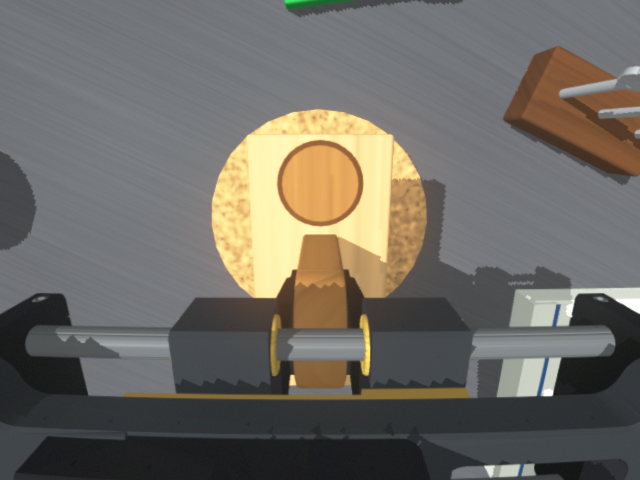

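The stand sits square in the fingers, and the mat is centred under it at about (320,212). The spoons at (590,100) are well clear. Lowering.

Request:
apply_moves:
  rows:
    - {"tx": 0,"ty": 0,"tz": 0.2,"yaw": 0}
    - {"tx": 0,"ty": 0,"tz": 0.35,"yaw": 0}
    - {"tx": 0,"ty": 0,"tz": 0.4,"yaw": 0}
    - {"tx": 0,"ty": 0,"tz": 0.4,"yaw": 0}
    - {"tx": 0,"ty": 0,"tz": 0.4,"yaw": 0}
    - {"tx": 0,"ty": 0,"tz": 0.3,"yaw": 0}
    - {"tx": 0,"ty": 0,"tz": 0.2,"yaw": 0}
    - {"tx": 0,"ty": 0,"tz": 0.15,"yaw": 0}
    - {"tx": 0,"ty": 0,"tz": 0.1,"yaw": 0}
    - {"tx": 0,"ty": 0,"tz": 0.08,"yaw": 0}
    - {"tx": 0,"ty": 0,"tz": 0,"yaw": 0}
    - {"tx": 0,"ty": 0,"tz": 0,"yaw": 0}

```text
time: 17.18
eef_pos: [0.5993, 0.1416, 0.0613]
orientation: [180.0, -0.0, 25.5]
ft_force: [-0.1, 0.4, -1.1]
width: 0.212
grip_force: 30.0
```

Request:
apply_moves:
  rows:
    - {"tx": 0,"ty": 0,"tz": 0.02,"yaw": 0}
    - {"tx": 0,"ty": 0,"tz": 0.02,"yaw": 0}
    - {"tx": 0,"ty": 0,"tz": 0.02,"yaw": 0}
    - {"tx": 0,"ty": 0,"tz": 0.02,"yaw": 0}
    - {"tx": 0,"ty": 0,"tz": 0,"yaw": 0}

```text
time: 17.8
eef_pos: [0.5991, 0.1416, 0.0577]
orientation: [-180.0, 0.0, 25.5]
ft_force: [0.6, 0.7, -1.0]
width: 0.209
grip_force: 30.0
```

Request:
apply_moves:
  rows:
    - {"tx": 0,"ty": 0,"tz": 0.015,"yaw": 0}
    - {"tx": 0,"ty": 0,"tz": 0.015,"yaw": 0}
    - {"tx": 0,"ty": 0,"tz": 0.01,"yaw": 0}
    - {"tx": 0,"ty": 0,"tz": 0,"yaw": 0}

```text
time: 18.3
eef_pos: [0.5991, 0.1416, 0.0562]
orientation: [-180.0, 0.0, 25.5]
ft_force: [-0.4, 0.6, -2.1]
width: 0.211
grip_force: 30.0
```

Request:
apply_moves:
  rows:
    - {"tx": 0,"ty": 0,"tz": 0.01,"yaw": 0}
    - {"tx": 0,"ty": 0,"tz": 0.01,"yaw": 0}
    - {"tx": 0,"ty": 0,"tz": 0,"yaw": 0}

```text
time: 18.68
eef_pos: [0.5992, 0.1416, 0.056]
orientation: [180.0, -0.0, 25.5]
ft_force: [-3.4, -0.7, 5.1]
width: 0.208
grip_force: 30.0
```

Contact: Fz has risen to +5 N. Opening partway, then fully, then rising.

Request:
apply_moves:
  gripper: 140
  rows:
    - {"tx": 0,"ty": 0,"tz": 0,"yaw": 0}
    - {"tx": 0,"ty": 0,"tz": 0,"yaw": 0}
    - {"tx": 0,"ty": 0,"tz": 0,"yaw": 0}
    - {"tx": 0,"ty": 0,"tz": 0,"yaw": 0}
    - {"tx": 0,"ty": 0,"tz": 0,"yaw": 0}
    - {"tx": 0,"ty": 0,"tz": 0,"yaw": 0}

```text
time: 19.42
eef_pos: [0.5991, 0.1416, 0.0554]
orientation: [-180.0, -0.0, 25.5]
ft_force: [0.3, -0.0, 0.6]
width: 0.451
grip_force: 0.0
```

Request:
apply_moves:
  gripper: 0
  rows:
    - {"tx": 0,"ty": 0,"tz": -0.1,"yaw": 0}
    - {"tx": 0,"ty": 0,"tz": -0.2,"yaw": 0}
    - {"tx": 0,"ty": 0,"tz": -0.3,"yaw": 0}
    - {"tx": 0,"ty": 0,"tz": -0.5,"yaw": 0}
    - {"tx": 0,"ty": 0,"tz": -0.6,"yaw": 0}
    - {"tx": 0,"ty": 0,"tz": -0.7,"yaw": 0}
    - {"tx": 0,"ty": 0,"tz": -0.8,"yaw": 0}
    - {"tx": 0,"ty": 0,"tz": -0.8,"yaw": 0}
    - {"tx": 0,"ty": 0,"tz": -0.6,"yaw": 0}
    - {"tx": 0,"ty": 0,"tz": -0.4,"yaw": 0}
    - {"tx": 0,"ty": 0,"tz": 0,"yaw": 0}
    - {"tx": 0,"ty": 0,"tz": 0,"yaw": 0}

```text
time: 20.92
eef_pos: [0.5988, 0.1415, 0.2546]
orientation: [-180.0, 0.1, 25.5]
ft_force: [0.0, -0.5, -0.8]
width: 0.997
grip_force: 0.0
```

```bash
python3 - <<'E'
from h import *
C=arm.get_calibration("wrist"); save("wrist","pics/w6.png")
def hull(m,z):
    ys,xs=np.nonzero(m); h=cv2.convexHull(np.c_[xs,ys].astype(np.float32))[:,0]
    return np.array([at_z("wrist",p,z,C)[:2]*1000 for p in h],np.float32)
for d in arm.masks_of("wrist","mat"): print("mat",d["p"],cv2.minEnclosingCircle(hull(d["mask"],.004)))
for d in arm.masks_of("wrist","stand_mid"): print("st",d["p"],d["at"],cv2.minAreaRect(hull(d["mask"],.018)))
print(arm.get_state()["time"])
E
```

```text
mat 0.62 ((599.212890625, 143.98509216308594), 99.60047912597656)
st 0.85 [251.7, 382.0] ((352.02069091796875, 125.20706176757812), (61.39064025878906, 117.70906829833984), 25.941268920898438)
st 0.62 [354.4, 13.0] ((793.7195434570312, 182.50567626953125), (35.405513763427734, 157.66065979003906), 25.960342407226562)
st 0.47 [457.8, 473.6] ((327.6033630371094, -212.09136962890625), (25.882793426513672, 31.680187225341797), 24.992204666137695)
21.075
```

View pics/w6.png

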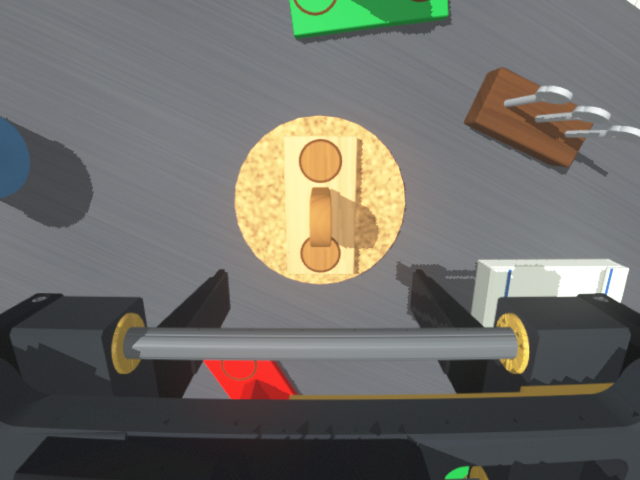

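The stand is upright and free on the mat, with its base around (321,206) and the mat centre at (320,199). Part of that gap is parallax, so the real offset is only a few mm. The spoons are untouched.

```bash
python3 -c "
from bench import arm
print(arm.hand_in())"
```

```text
the job is handed in; nothing more can be done
None
```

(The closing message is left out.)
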